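# Fetch the sanding block from the bench drawer and set it on the board

## Task

Pull the drawer of the small wooden cabinet out to its stop and leave it out. Take the sanding block, which stands on its edge inside, lay it flat on the bench with the cork face down and let go of it; then take it again and lower it, without dropping it, cork down onto the middle of the wooden board, lengthwise along it. Leave the board and the tape measure where they lie.

Things in the scene. Friction and masses are not known exactly. Their poses are not given: they have to be found in the camera images.
- drawer_box: low dark wooden cabinet with one drawer, 165 (x, depth) x 180 (y, width) x 115 mm high, fixed to the bench at a place and heading that vary. Origin: centre of its underside. Its +x axis points to its back; the drawer with its pale front comes out along its -x, towards the robot.
- drawer_box_drawer0_handle (a point): middle of the drawer's steel bar handle; moves with the drawer. The bar is 11 mm thick, 90 mm long along the cabinet's y, its axis 35 mm in front of the drawer front and 77 mm above the bench, so that a finger fits behind it from above. The drawer front's upper edge is 103 mm above the bench.
- drawer_box_drawer0 (a joint): how far the drawer is out, m: 0 shut, 0.1056 at its stop. It slides with about 1 N of friction and stays where it is left. The drawer is open at the top, 138 mm wide (y) and 120 mm long (x) inside; its floor is 22 mm, the top of its side and back walls 93 mm above the bench.
- sanding_block: wooden sanding block 64 (x) x 111 (y) x 30 mm (z), about 0.12 kg, with a thin, darker cork face underneath. Origin: centre of the cork face; +z points from the cork into the wood (up when it lies cork down). At the start it stands on a long edge in the drawer: y along the cabinet's y, 64 mm side upright, cork face towards the robot, top 86 mm above the bench.
- board: loose softwood board 70 (x) x 160 (y, its length) x 19 mm, 0.25 kg, lying flat on the bench at the left. Origin: centre of its underside; the upper face is 19 mm above it. A wall shelf begins to the left of it, over 0.1 m from the board's middle.
- tape_measure: yellow tape measure, 37 (x) x 91 (y) x 66 mm high, standing loose on top of the small cabinet, towards its back; a bystander, to be left alone. Origin: centre of its underside.
- cradle_mid (a point): point on the drawer floor (22 mm above the bench) in the middle of the block's cradle; moves with the drawer. Two pairs of wooden posts, 30 mm high, 14 mm long in y, stand before and behind the block 42 mm left and right of this point, with about 2 mm of play; between the pairs is room for fingers. Only with the drawer out to its stop can the block be lifted straight up with fingers on both faces.
- bare_spot (a point): point on the bench top in the bare area between the vice, the parts cabinet and the board, fit for laying the block down: bare for about 55 mm towards and away from the robot, 80 mm to the right (-y) and 35 mm to the left of this point, which does not move.

How it is judged:
On the way, in this order (a step that is already met when the one before it is completed fails the run):
1. the drawer is pulled out to its stop (within 4 mm) (value of joint drawer_box_drawer0 above 0.1016 m), for 0.2 s.
2. the sanding block lies flat on the bench, cork face down, and the fingers have let go of it (height (world z) of sanding_block below 0.006 m and angle between sanding_block's own z axis and vertical below 0.1 rad and contact force between the fingers and sanding_block below 0.1 N), for 0.2 s.
3. the fingers still hold the block when it comes down to the board's upper face (within 5 mm), cork down (contact force between the fingers and sanding_block above 0.5 N and horizontal distance between sanding_block and board below 0.04 m and z of sanding_block in the frame of board below 0.024 m and angle between sanding_block's own z axis and vertical below 0.15 rad), for 0.1 s.
At the end, for the whole second after the job is handed in: The drawer is out to within 10 mm of its stop; the sanding block rests flat on the board, cork face down, its middle within 14 mm across and 22 mm along of the board's middle, its length along the board's to within 0.17 rad, released and at rest; the board lies flat on the bench (value of joint drawer_box_drawer0 above 0.0956 m and z of sanding_block in the frame of board between 0.016 and 0.022 m and x of sanding_block in the frame of board between -0.014 and 0.014 m and y of sanding_block in the frame of board between -0.022 and 0.022 m and angle between the y axis of sanding_block and the y axis of board, either way round below 0.17 rad and angle between sanding_block's own z axis and vertical below 0.1 rad and height (world z) of board below 0.004 m and angle between board's own z axis and vertical below 0.05 rad and linear speed of sanding_block below 0.02 m/s); the robot touches nothing.
It fails at once if the board is moved by more than 40 mm (distance of board from where it was at the start of the episode above 0.04 m).
It fails at once if the tape measure is moved by more than 30 mm (distance of tape_measure from where it was at the start of the episode above 0.03 m).
It also fails if it takes over 72 s, if anything falls off the work surface, if the arm or the gripper's body presses on something with over 40 N, if the wrist force passes 120 N, or if a joint passes its speed limit or range.

## Robot

A 6-joint arm with a two-finger parallel gripper is mounted at the origin on a cart in front of the work surface, level with it; the furniture and walls round the work are solid. World frame = base frame: x ahead of the robot, y to its left, z up, the work surface at z = 0. Lengths are in m, angles in rad, forces in N, time in s.
With the tool pointing down it reaches from about 0.375 to 0.925 m from the base axis. Payload 5.7 kg.
Tool frame: the origin (TCP) lies between the finger pads; the fingertips stand 8 mm ahead of it and the grasp point (between the pads) lies 11 mm behind it; z points along the fingers, y is the line along which they close (so a half turn about z gives the same grasp; the last joint's range is limited). The gripper opens to 88 mm and grips with 3 to 60 N. Pads are 20 mm wide; open, the fingers measure 115 mm over their backs; the gripper's body (75 mm by 178 mm) begins 61 mm behind the grasp point.
Start: joints at [-1.285, 0.359, 1.51, -0, 1.272, -0.115], TCP at [0.234, -0.552, 0.231] pointing down, gripper open.
Joint ranges: [-2.97, 2.97], [-1.01, 2.36], [0.21, 2.38], [-0.96, 4.11], [0.2, 2.71], [-2.98, 2.98]. Speed limits (rad/s): [2.39, 2.39, 3.14, 3.14, 3.14, 3.14].

## Interface

Orientations are given as a unit quaternion [w, x, y, z].
In Python, from workcell import robot gives the robot as it stands. Calls block until the motion is done:
- robot.movep(position, orientation): joint-space move of the TCP to a pose.
- robot.movel(position, attitude=None, rate=0.15, force_limit=None): straight line of the TCP; attitude=None keeps the orientation; rate is the mean speed in m/s. With force_limit (N) it stops when the force on the tool has changed by that much, and returns True; else False.
- robot.movej(angles): joint-space move.
- robot.open() and robot.gripper_close(strength=None): open the fingers fully, or close them until they stop; strength is the grip in N (None keeps the last).
- robot.sleep(seconds).
- robot.ik(position, orientation): joint angles nearest the present ones, or None.
- robot.get_obs(): the state.
- robot.camera(name): name is "scene" or "top" or "wrist"; returns a dict with "image" (480x640x3 uint8, red, green, blue), "depth" (480x640 float32, m along the optical axis (not along the pixel's ray), 0 where there is no reading), "K" (3x3 intrinsics, pixels), "k1" (the pictures are not rectified: a ray, as slopes to the right and down, at radius r is drawn at 1 + k1 r^2 times it, then the intrinsics apply), "extrinsics" (4x4, takes a point from world to camera coordinates); the wrist camera has in their place "mount" (4x4, takes a point from camera to tool coordinates, whose origin is the TCP and whose axes are the flange's). Camera axes: x right, y down, z forward; pixel columns grow to the right and rows downward; lengths in m; the calibration is good to about 2 mm. A picture is of the moment at which its call begins: read the wrist's pose just before it.
A pose or a line that the arm cannot do raises robot.Unreachable and nothing moves.
- robot.job_done(): hands the job in; it is judged then, once.
The state is a dict: "clock": time; "qpos": joint angles; "qd": joint speeds; "joint_torque": joint torques, N m; "eef_pos": TCP position; "ee_rot": TCP orientation; "wrist_force": force on the tool from outside, world axes, zero at the start; "wrist_torque": the same for the moment, N m; "finger_gap": finger opening in m; "grip_force": force on a finger pad.
Only numpy, scipy, OpenCV 4.12 (cv2) and the standard library are available. Lean on these libraries where they do the work, as an engineer would, in place of code of your own. Each camera call takes 0.05 s, during which the arm holds its last target. There are 200 camera calls.

## Working session

There is one attempt and no reset: what is moved stays moved. The work goes in short steps, each a Python script; the robot and the scene stay as the last script left them, time stands still between calls to the robot, and variables do not carry over. Pictures are saved under pics/ and viewed, at most 10 in all, crops included, and the job is handed in when it is done.

```bash
mkdir -p pics; ls
cat > h.py <<'E'
import numpy as np, cv2
from workcell import robot
def cam(n):
    o=robot.get_obs(); c=robot.camera(n)
    if n=="wrist":
        from scipy.spatial.transform import Rotation as R
        q=o["ee_rot"]; T=np.eye(4); T[:3,:3]=R.from_quat([q[1],q[2],q[3],q[0]]).as_matrix(); T[:3,3]=o["eef_pos"]
        c["c2w"]=T@c["mount"]
    else: c["c2w"]=np.linalg.inv(c["extrinsics"])
    return c
def slopes(c,uv):
    uv=np.asarray(uv,float).reshape(-1,1,2)
    return cv2.undistortPoints(uv,c["K"],np.array([c["k1"],0,0,0,0.]))[:,0]
def ray(c,uv,z):
    s=slopes(c,uv); d=np.c_[s,np.ones(len(s))]@c["c2w"][:3,:3].T; o=c["c2w"][:3,3]
    return o+d*((z-o[2])/d[:,2])[:,None]
def cloud(c):
    v,u=np.mgrid[0:480,0:640]; s=slopes(c,np.c_[u.ravel(),v.ravel()])
    p=np.c_[s,np.ones(len(s))]*c["depth"].reshape(-1,1)
    return (p@c["c2w"][:3,:3].T+c["c2w"][:3,3]).reshape(480,640,3)
def save(c,n): cv2.imwrite("pics/"+n,c["image"][:,:,::-1])
E
python3 - <<'E'
from h import *
import pickle
print(robot.get_obs())
for n in("top","scene"):
    c=cam(n); save(c,n+".png"); pickle.dump(c,open(n+".pkl","wb")); print(n,c["K"].tolist(),c["k1"],c["c2w"].round(3).tolist())
E
```

```text
pics
{'clock': 0.0, 'qpos': array([-1.28509368e+00,  3.59487513e-01,  1.51141969e+00, -4.65706833e-05,
        1.27246261e+00, -1.15077861e-01]), 'qd': array([ 0.00158533,  0.00141721, -0.00223635,  0.0002539 ,  0.00103896,
        0.00012517]), 'joint_torque': array([-2.50151461e-03, -5.15382171e+01, -2.70725530e+01,  6.73203589e-02,
        3.52711673e-02, -1.72055288e-04]), 'eef_pos': array([ 0.23388485, -0.55182114,  0.22982482]), 'ee_rot': array([-8.83452479e-04,  9.79987218e-01,  1.99058439e-01, -9.78847306e-05]), 'wrist_force': array([-0.27122438, -0.73006694, -0.08478968]), 'wrist_torque': array([-0.02475323,  0.0029649 ,  0.0125521 ]), 'grip_force': 0.0, 'finger_gap': 0.08787861562840496}
top [[618.0967748771043, 0.0, 322.3592240047198], [0.0, 618.0967748771043, 237.93852963827368], [0.0, 0.0, 1.0]] -0.2145949923128693 [[0.016, -0.994, 0.111, 0.496], [-1.0, -0.015, 0.009, -0.105], [-0.007, -0.111, -0.994, 1.195], [0.0, 0.0, 0.0, 1.0]]
scene [[467.2628409579053, 0.0, 318.15677476100825], [0.0, 467.2628409579053, 246.44644846697494], [0.0, 0.0, 1.0]] 0.021155897219589978 [[0.871, -0.234, 0.431, 0.223], [-0.49, -0.409, 0.769, -0.84], [-0.004, -0.882, -0.471, 0.547], [0.0, 0.0, 0.0, 1.0]]
```

View pics/top.png

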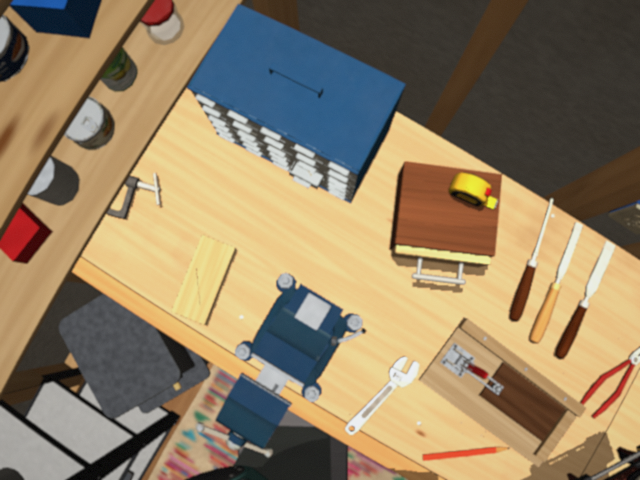

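View pics/scene.png

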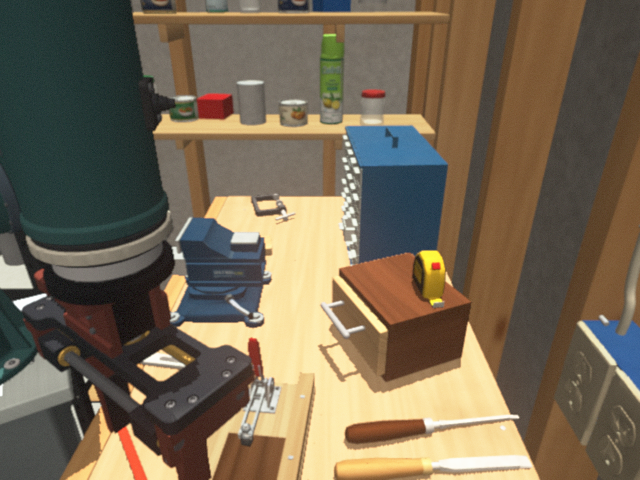

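The top view shows the cabinet at about (395–500, 163–262) with its bar handle from (415,278) to (465,282). The board lies at about (174–236, 236–323), the vice at (300,340), and the bare area around (280,230).

```bash
cat > m.py <<'E'
from h import *
import pickle
c=pickle.load(open("top.pkl","rb")); P=cloud(c); Z=P[:,:,2]
im=c["image"].astype(int); hsv=cv2.cvtColor(c["image"],cv2.COLOR_RGB2HSV)
print("bench z",np.median(Z[300:340,400:420]),"board z",np.median(Z[265:295,200:212]),"cab z",np.median(Z[200:240,420:480]))
def big(m,x0,y0,x1,y1):
    k=np.zeros((480,640),np.uint8); k[y0:y1,x0:x1]=m[y0:y1,x0:x1]
    k=cv2.morphologyEx(k,cv2.MORPH_OPEN,np.ones((3,3),np.uint8))
    n,l,s,ce=cv2.connectedComponentsWithStats(k); i=1+np.argmax(s[1:,4]); return (l==i).astype(np.uint8)
def rect(m,z,name):
    ct=max(cv2.findContours(m,cv2.RETR_EXTERNAL,cv2.CHAIN_APPROX_NONE)[0],key=cv2.contourArea)
    w=ray(c,cv2.convexHull(ct)[:,0],z)[:,:2]
    (cx,cy),(a,b),an=cv2.minAreaRect((w*1000).astype(np.float32))
    print(name,"c",round(cx,1),round(cy,1),"size",round(a,1),round(b,1),"ang",round(an,2)); return ct
mc=((Z>.107)&(Z<.123)).astype(np.uint8)
c1=rect(big(mc,380,150,520,275),.115,"cabtop")
mb=((Z>.010)&(Z<.028)).astype(np.uint8)
c2=rect(big(mb,150,215,255,345),.019,"board")
mh=((Z>.06)&(Z<.09)).astype(np.uint8)
c3=rect(big(mh,400,258,480,295),.082,"handle")
o=c["image"].copy(); cv2.drawContours(o,[c1,c2,c3],-1,(255,0,0),1)
cv2.imwrite("pics/m.png",cv2.resize(o[140:360,140:520],None,fx=2,fy=2)[:,:,::-1])
E
python3 m.py
```

```text
bench z 0.0010462989093379393 board z 0.020243493211124286 cab z 0.11613258549993855
cabtop c 674.8 -319.9 size 182.7 151.7 ang 83.54
board c 544.7 133.7 size 73.5 160.7 ang 69.51
handle c 563.7 -306.4 size 100.2 40.6 ang 85.22
```

View pics/m.png

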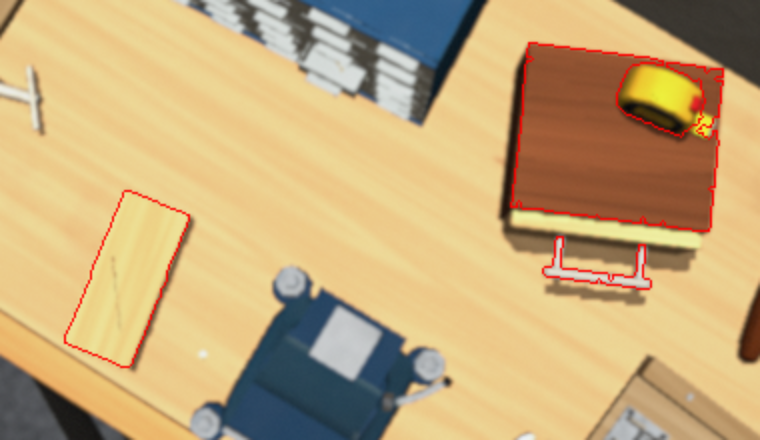

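```bash
cat >> h.py <<'E'
YC=np.deg2rad(-6.45); X=np.array([np.cos(YC),np.sin(YC),0]); H=np.array([.5505,-.3055,0])
def q(psi): return [0,np.cos(psi/2),np.sin(psi/2),0]   # tool down; closing axis at psi-90deg
QC=q(YC+np.pi/2)
E
python3 - <<'E'
from h import *
p=H-.031*X
robot.movep(p+[0,0,.16],QC)
print(robot.movel(p+[0,0,.070],rate=.1,force_limit=8))
o=robot.get_obs(); print(o["clock"],o["eef_pos"],o["qpos"][5])
if o["eef_pos"][2]<.074:
    a=robot.movel(p-.125*X+[0,0,.070],rate=.07,force_limit=20)
    o=robot.get_obs(); d=(o["eef_pos"]-p)@X; print(a,o["clock"],"moved",d,o["wrist_force"])
    robot.sleep(.3)
    robot.movel(o["eef_pos"]+.006*X,rate=.1)
    e=robot.get_obs()["eef_pos"]; robot.movel([e[0],e[1],.18],rate=.2)
E
python3 - <<'E'
from h import *
import pickle
c=pickle.load(open("top.pkl","rb")); P=cloud(c).reshape(-1,3); 
m=np.zeros((300,350,3),np.uint8) # 2mm cells: row = (0.9-x), col=(0.3-y)
r=((.95-P[:,0])/.002).astype(int); k=((.3-P[:,1])/.002).astype(int)
ok=(r>=0)&(r<300)&(k>=0)&(k<350)
m[r[ok],k[ok]]=c["image"].reshape(-1,3)[ok]
h=ok&(P[:,2]>.012); m[r[h],k[h]]=m[r[h],k[h]]//2+np.array([0,0,120],np.uint8)
m=cv2.resize(m,None,fx=2,fy=2,interpolation=0)
for i in range(0,7): cv2.line(m,(i*100,0),(i*100,599),(0,0,0),1);cv2.line(m,(0,i*100-50),(699,i*100-50),(0,0,0),1)
cv2.imwrite("pics/map.png",m[:,:,::-1])
E
```

```text
False
2.5917 [ 0.52011919 -0.30235997  0.07056473] -0.5287368819462462
True 4.0667 moved -0.11328163143146683 [ 1.98593734 -0.21230222  2.08780579]
```

View pics/map.png

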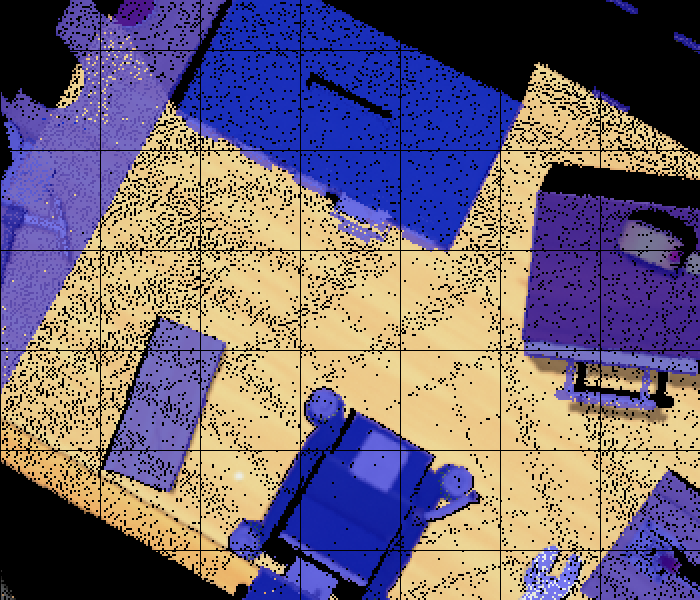

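The map (1 px = 1 mm, x = .95 − row, y = .30 − col) shows a free corridor around (300,305). It is bounded by the parts cabinet's front line (200,130)–(445,250), the vice knob at (323,403) and the board at (165,405). Next I check the drawer and the block.

Run:
```python
from h import *
import pickle
c=cam("top"); w=cam("wrist"); pickle.dump((c,w),open("dr.pkl","wb"))
cv2.imwrite("pics/dr.png",np.hstack([cv2.resize(c["image"][150:350,340:540],(400,400)),cv2.resize(w["image"],(400,300),interpolation=cv2.INTER_AREA).repeat(1,0) if 0 else cv2.copyMakeBorder(cv2.resize(w["image"],(400,300),interpolation=cv2.INTER_AREA),0,100,0,0,0)])[:,:,::-1])
```

```text
(no output)
```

View pics/dr.png

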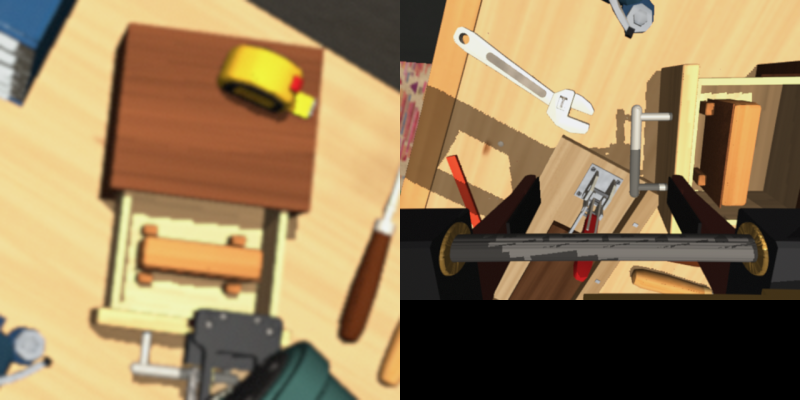

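The drawer is out, and the block (orange top at crop (143–263, 237–280), full picture about (412–471, 268–290)) stands between its posts. Next I measure its top face and the drawer's travel.

Run:
```python
from h import *
import pickle
c,w=pickle.load(open("dr.pkl","rb"))
R2=np.c_[X[:2],[-X[1],X[0]]]
for n,c,(x0,y0,x1,y1) in(("top",c,(400,255,480,300)),("wrist",w,(450,100,600,360))):
    P=cloud(c); hsv=cv2.cvtColor(c["image"],cv2.COLOR_RGB2HSV)
    m=((P[:,:,2]>.078)&(P[:,:,2]<.0915)&(hsv[:,:,1]>110)&(hsv[:,:,0]<20)&(hsv[:,:,2]>110)).astype(np.uint8)
    k=np.zeros_like(m); k[y0:y1,x0:x1]=m[y0:y1,x0:x1]
    k=cv2.morphologyEx(k,cv2.MORPH_OPEN,np.ones((3,3),np.uint8))
    ct=max(cv2.findContours(k,0,1)[0],key=cv2.contourArea)
    b=ray(c,ct[:,0],.086)[:,:2]; print(n,cv2.contourArea(ct),"block",cv2.minAreaRect((b*1000).astype(np.float32)))
    L=(b-H[:2])@R2; print("cab frame from handle0",L.min(0),L.max(0),"mean z",np.median(P[k>0][:,2]))
    # drawer front top edge: points z .098-.108
    f=((P[:,:,2]>.097)&(P[:,:,2]<.108)); L=(P[f][:,:2]-H[:2])@R2; s=(abs(L[:,1])<.085)&(L[:,0]<-.03)&(L[:,0]>-.12)
    print("front",s.sum(),np.percentile(L[s],[5,50,95],axis=0))
```

```text
top 862.5 block ((549.2683715820312, -309.2025146484375), (110.64048767089844, 29.060863494873047), 83.6076431274414)
cab frame from handle0 [-0.01528956 -0.059146  ] [0.01376995 0.05151013] mean z 0.08530232135563875
front 410 [[-0.070427    0.00452353]
 [-0.06361045  0.04412599]
 [-0.05654898  0.0805854 ]]
wrist 6865.0 block ((549.5718383789062, -307.13140869140625), (107.75505065917969, 27.199045181274414), 83.73057556152344)
cab frame from handle0 [-0.01441128 -0.05562259] [0.01295809 0.0521169 ] mean z 0.08542811474182668
front 5346 [[-0.0699212  -0.06685196]
 [-0.06399892  0.03482711]
 [-0.05650786  0.08023963]]
```

```bash
cat >> h.py <<'E'
PB=np.deg2rad(159.5); QB=q(PB); CK=np.array([-np.sin(PB),np.cos(PB),0])  # cork direction when tool psi=PB
LAY=np.array([.648,.015,0])
def st(t=""): o=robot.get_obs(); print(t,round(o["clock"],2),o["eef_pos"].round(4),"gap",round(o["finger_gap"],4),"grip",round(o["grip_force"],1),"F",o["wrist_force"].round(1)); return o
E
python3 - <<'E'
from h import *
import pickle
P=cloud(pickle.load(open("top.pkl","rb")))
print("CK",CK,"vice h",np.percentile(P[300:390,250:350,2],99),"parts h",np.median(P[60:140,260:360,2]))
b=np.array([.5494,-.3083,0]); S=LAY-.047*CK; W=np.array([.53,-.07,.25])
for p,o in((W,QB),(S+[0,0,.2],QB),(S+[0,0,.035],QB)): print(robot.ik(p,o))
robot.movep(b+[0,0,.17],QC)
print(robot.movel(b+[0,0,.057],rate=.12,force_limit=8)); st("down")
robot.gripper_close(25); o=st("grip")
if .026<o["finger_gap"]<.036:
    robot.movel(b+[0,0,.20],rate=.15); o=st("up")
E
```

```text
CK [-0.35020738 -0.93667219  0.        ] vice h 0.16821437454205096 parts h 0.2716900421558582
[-2.60555689e-01  2.46843466e-01  1.62501952e+00 -4.44089210e-16
  1.26972966e+00 -1.47355952e+00]
[-1.48741902e-02  4.80223027e-01  1.39007304e+00 -4.44089210e-16
  1.27129659e+00 -1.22787802e+00]
[-1.48741902e-02  6.58229808e-01  1.52677754e+00 -4.44089210e-16
  9.56585309e-01 -1.22787802e+00]
True
down 6.56 [ 0.5492 -0.3088  0.1222] gap 0.0875 grip 4.0 F [-1.1  1.8  7.7]
grip 7.9 [ 0.5496 -0.3085  0.1219] gap 0.0005 grip 0.0 F [-0.  -0.5 -0.3]
```

The descent stopped with the fingertips at z = .114, so the far finger landed on the cabinet roof. The drawer opening is about 106 mm (front at −56 mm, roof edge at +49 mm from the block), while the open fingers measure 115 mm. I check the gripper calls and the finger shape next.

View pics/fg.png

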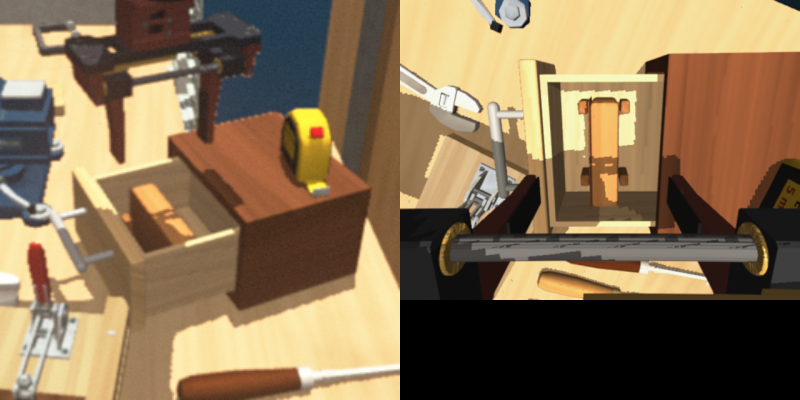

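The fingers taper only slightly, so they cannot enter square when fully open. I can enter with the closing axis turned 50°, where the extent in x is about 45 mm each side. The tips stay above the posts. Then I close softly and turn back square while the fingers follow the block.

Run:
```python
from h import *
import pickle
c,w=pickle.load(open("fg.pkl","rb")); b=np.array([.5494,-.3083,0])
R2=np.c_[X[:2],[-X[1],X[0]]]
for c in(pickle.load(open("top.pkl","rb")),w):
    P=cloud(c); hsv=cv2.cvtColor(c["image"],cv2.COLOR_RGB2HSV)
    m=(P[:,:,2]>.13)&(P[:,:,2]<.19)&(hsv[:,:,1]>150)&(hsv[:,:,0]>20)&(hsv[:,:,0]<35)&(P[:,:,0]>.55)
    L=(P[m][:,:2]-b[:2])@R2; print("tape",m.sum(),np.percentile(L,[1,99],axis=0) if m.sum() else "")
a0=YC+np.pi/2; g=b-.0015*X
deg=np.deg2rad
robot.movep(g+[0,0,.17],q(a0+deg(50)))
hit=robot.movel(g+[0,0,.064],rate=.1,force_limit=6); o=st(f"down {hit}")
if not hit:
    robot.gripper_close(5); st("c50")
    for d in(40,30,20,10,0):
        robot.movep(g+[0,0,.064],q(a0+deg(d))); robot.gripper_close(5); st(f"c{d}")
else: robot.movel(g+[0,0,.17],rate=.2)
```

```text
tape 756 [[ 0.13539452 -0.05102158]
 [ 0.17780155  0.00935331]]
tape 1094 [[ 0.13902668 -0.02478172]
 [ 0.15378617  0.01123064]]
down False 11.82 [ 0.5484 -0.3085  0.0647] gap 0.088 grip 0.0 F [-0.5 -0.1 -0.1]
c50 12.29 [ 0.5485 -0.3081  0.0644] gap 0.0672 grip 4.3 F [1.5 2.  2. ]
c40 12.8 [ 0.5488 -0.3081  0.0642] gap 0.0532 grip 5.9 F [4.3 2.5 0.2]
c30 13.31 [ 0.5484 -0.3081  0.0641] gap 0.0442 grip 7.0 F [ 4.6  1.9 -0.4]
c20 13.82 [ 0.548  -0.3081  0.064 ] gap 0.038 grip 5.3 F [ 3.1  2.9 -0.5]
c10 14.32 [ 0.5479 -0.3082  0.064 ] gap 0.0334 grip 5.2 F [ 2.   1.1 -1.2]
c0 14.83 [ 0.5477 -0.3083  0.0639] gap 0.0296 grip 5.0 F [ 1.  -0.8 -1.9]
```

Run:
```python
from h import *
S=LAY-.047*CK; W=np.array([.53,-.07,.25])
robot.gripper_close(25); o=st("grip"); e=o["eef_pos"]
robot.movel([e[0],e[1],.25],rate=.15); o=st("up")
if o["finger_gap"]>.026:
    robot.movel([.49,-.28,.25],rate=.2)
    robot.movep(W,QB)
    robot.movel(S+[0,0,.25],rate=.2)
    robot.movel(S+[0,0,.07],rate=.2)
    h=robot.movel(S+[0,0,.038],rate=.04,force_limit=5); o=st(f"stand {h}")
    c=cam("top"); w=cam("wrist")
    cv2.imwrite("pics/stand.png",np.hstack([cv2.resize(c["image"][150:350,180:380],(400,400)),cv2.copyMakeBorder(cv2.resize(w["image"],(400,300),interpolation=cv2.INTER_AREA),0,100,0,0,0)])[:,:,::-1])
```

```text
grip 15.05 [ 0.5478 -0.3083  0.064 ] gap 0.03 grip 25.0 F [ 1.3 -0.8 -1.1]
up 16.44 [ 0.5471 -0.3079  0.2489] gap 0.03 grip 25.0 F [-0.1  0.4 -2.2]
stand True 20.62 [0.664  0.0591 0.0416] gap 0.0298 grip 25.0 F [0.4 0.5 2.9]
```

View pics/stand.png

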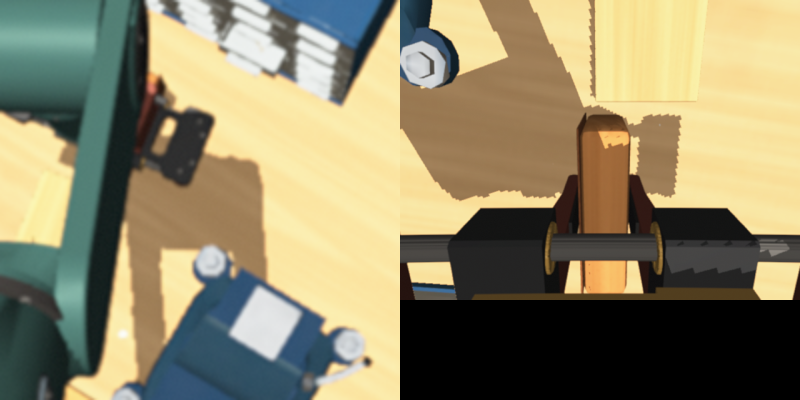

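The block stands upright, with the dark cork edge on the left (580,150) facing the vice side. Next I release it, rise and topple it towards the cork.

Run:
```python
from h import *
import pickle
S=LAY-.047*CK
robot.open(); st("open")
robot.movel(S+[0,0,.058],rate=.1)
robot.movel(S+.026*CK+[0,0,.058],rate=.1)
h=robot.movel(S+.064*CK+[0,0,.058],rate=.05,force_limit=12); st(f"push {h}")
robot.movel(LAY+[0,0,.16],rate=.2); st("up")
w=cam("wrist"); pickle.dump(w,open("lay.pkl","wb")); save(w,"lay.png")
```

```text
open 21.73 [0.6632 0.0591 0.0414] gap 0.0878 grip 0.0 F [0.2 0.5 0.7]
push False 23.36 [ 0.6421 -0.0009  0.058 ] gap 0.0877 grip 0.0 F [-0.4  0.5 -0.3]
up 24.02 [0.6473 0.0152 0.1593] gap 0.088 grip 0.0 F [-0.5 -0.2  0.1]
```

View pics/lay.png

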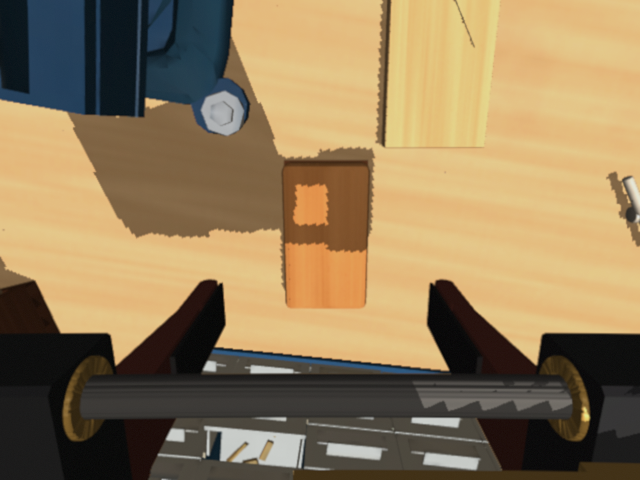

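The block lies flat with wood up at (284–368, 160–308), between the fingers. The near end of the board is visible, with corners at (380,147) and (485,147). I measure both.

```bash
cat > meas.py <<'E'
from h import *
import pickle
c=pickle.load(open("lay.pkl","rb")); P=cloud(c); Z=P[:,:,2]
m=np.zeros((480,640),np.uint8); m[140:320,270:380]=((Z>.023)&(Z<.037))[140:320,270:380]
m=cv2.morphologyEx(m,cv2.MORPH_OPEN,np.ones((3,3),np.uint8))
ct=max(cv2.findContours(m,0,1)[0],key=cv2.contourArea)
print("block",cv2.minAreaRect((ray(c,ct[:,0],.030)[:,:2]*1000).astype(np.float32)),"z",np.median(Z[m>0]))
e=ray(c,[[380,147],[485,147]],.019)[:,:2]; d=e[1]-e[0]; print("end width",np.linalg.norm(d),"ang",np.degrees(np.arctan2(d[1],d[0])))
mid=e.mean(0); n=np.array([d[1],-d[0]])/np.linalg.norm(d); n*=-np.sign(n[0]); print("mid",mid,"centre",mid+.08*n)
E
python3 meas.py
```

```text
block ((653.7333984375, 13.979988098144531), (61.09234619140625, 108.14844512939453), 69.47206115722656) z 0.030641998963887945
end width 0.07365158501798173 ang 69.30217373610738
mid [0.61959354 0.10740291] centre [0.54475695 0.13567806]
```

Run:
```python
from h import *
import pickle
K=np.array([.6535,.0140,0]); B=np.array([.5447,.1345,0])
h=robot.movel(K+[0,0,.014],rate=.12,force_limit=6); st(f"down {h}")
robot.gripper_close(20); o=st("grip")
if .055<o["finger_gap"]<.07 and not h:
    robot.movel(K+[0,0,.12],rate=.15); st("lift")
    robot.movel(B+[0,0,.12],rate=.15)
    robot.movel(B+[0,0,.045],rate=.12)
    h=robot.movel(B+[0,0,.031],rate=.03,force_limit=4); robot.sleep(.4); st(f"placed {h}")
    robot.open(); e=st("open")["eef_pos"]
    robot.movel([e[0],e[1],.16],rate=.15)
    robot.movel(B+[.05,-.02,.22],rate=.2); st("end")
    w=cam("wrist"); t=cam("top"); pickle.dump((w,t),open("fin.pkl","wb"))
    cv2.imwrite("pics/fin.png",np.hstack([cv2.resize(t["image"],(400,300),interpolation=cv2.INTER_AREA),cv2.resize(w["image"],(400,300),interpolation=cv2.INTER_AREA)])[:,:,::-1])
```

```text
down False 25.44 [0.6542 0.014  0.0149] gap 0.0877 grip 0.0 F [ 1.  -0.5  0.1]
grip 25.94 [0.6537 0.0139 0.0143] gap 0.0638 grip 20.0 F [-0.9 -1.   3.7]
lift 26.8 [0.6527 0.0141 0.1191] gap 0.0635 grip 20.0 F [-0.1 -0.  -1.3]
placed True 29.64 [0.5452 0.1346 0.0329] gap 0.0637 grip 20.0 F [2.3 0.5 3.9]
open 30.23 [0.5442 0.1345 0.0326] gap 0.0881 grip 0.0 F [-0.1 -0.5  0.2]
end 31.78 [0.5935 0.1145 0.2186] gap 0.088 grip 0.0 F [-0.4 -1.3 -0.3]
```

View pics/fin.png

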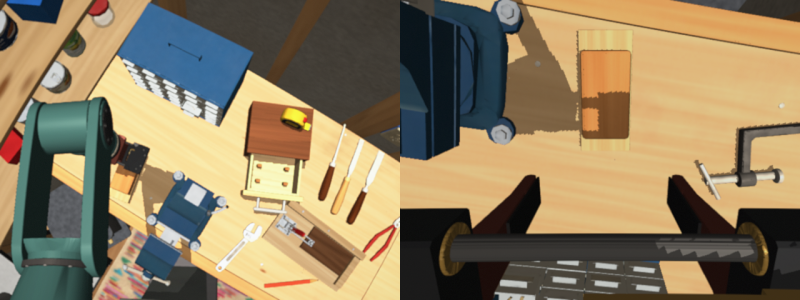

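The wrist view shows the block (580–631, 50–140) centred on the board (577–632, 30–151). The top view shows the drawer still out and the tape measure in place. I check the numbers before handing in.

Run:
```python
from h import *
import pickle
w,t=pickle.load(open("fin.pkl","rb")); R2=np.c_[X[:2],[-X[1],X[0]]]
P=cloud(t); f=(P[:,:,2]>.097)&(P[:,:,2]<.108); L=(P[f][:,:2]-H[:2])@R2; s=(abs(L[:,1])<.085)&(L[:,0]<-.03)&(L[:,0]>-.12)
out=.035-np.percentile(L[s][:,0],5); print("drawer out",out)
P=cloud(w); Z=P[:,:,2]; r=np.zeros(Z.shape,bool); r[30:260,270:390]=1
for n,a,b,z in(("block",.042,.056,.049),("board+block",.012,.056,.019)):
    m=cv2.morphologyEx((r&(Z>a)&(Z<b)).astype(np.uint8),cv2.MORPH_OPEN,np.ones((3,3),np.uint8))
    ct=max(cv2.findContours(m,0,1)[0],key=cv2.contourArea); print(n,cv2.minAreaRect((ray(w,ct[:,0],z)[:,:2]*1000).astype(np.float32)),np.median(Z[m>0]))
if out>.098: print(robot.job_done())
```

```text
drawer out 0.1051363448496154
block ((546.5176391601562, 135.7053680419922), (61.16095733642578, 108.1561508178711), 69.47229766845703) 0.049472450091271936
board+block ((545.4971313476562, 136.31475830078125), (70.25187683105469, 160.10995483398438), 69.39555358886719) 0.04894433848363322
the job is handed in; nothing more can be done
None
```

I handed the job in at about 32 s: the block measured about 1 mm from the board's middle, aligned and flat with the cork down, the drawer measured 105 mm out, and the tape measure and board looked unmoved; no verdict was returned.

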